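Slide the reference disc back into its holder

TASK

One of the three metal reference discs has been left lying on top of its holder block, on the plain strip in front of the recesses. Push it with the fingertips across the top of the block and over the rim of the one empty recess until it drops in and lies flat and fully home, level with the other two discs. Only slide it, never pick it up; leave the two stored discs in their recesses, and leave the meter, the bottle and the loupe where they are.

Things in the scene. Friction and masses are not known exactly. Their poses are not given: they have to be found in the camera images.
- holder: plastic block fixed to the bench, 150 mm (its x) by 230 mm (its y) by 22 mm high, three round recesses in a row along y. Origin at the centre of its underside, z up. Top flat and level. The row lies at x = +25 mm; the plain strip, where the loose disc starts, is x = -75 to +3 mm (robot's side). Recesses: 42.5 mm wide, 10 mm deep, flat floor (push-out pin flush in its middle), bevelled rim.
- recess0 (a point): centre of the mouth of the recess at the holder's -y end (holder x = 25, y = -62 mm), at the height of the block's top, 10 mm above the recess floor. Any of the three recesses may be the empty one: it is the one with no stored disc in it.
- recess1 (a point): the same for the middle recess (holder x = 25, y = 0 mm)
- recess2 (a point): the same for the recess at the holder's +y end (holder x = 25, y = +62 mm)
- disc_center (a point): centre of the loose disc: plain aluminium, 40 mm in diameter, 10 mm thick, 30 to 40 g, lying flat on the block's strip (centre 5 mm above the block's top, 27 mm above the bench); z is its axis. Seated, its top is level with the block's top and its centre 5 mm below the recess's mouth.
- disc: the same loose disc; origin at the centre of its underside, z along its axis
- stored_a_center (a point): centre of one of the two stored discs, the same size, sunk in its recess with its top face level with the block's top
- stored_b_center (a point): centre of the other stored disc
- meter: handheld meter lying face up on the bench beyond the block's -y end, 165 mm (its x) by 85 mm by 35 mm high; origin at the centre of its underside; loose
- bottle: small cleaning bottle, 42 mm in diameter and 90 mm high, standing on the bench beyond the block's +y end; origin at the centre of its underside; loose
- loupe: loupe, a black cylinder 38 mm in diameter and 42 mm high, standing on the bench beyond the block's +y end, nearer the robot than the bottle; origin at the centre of its underside; loose
Things that resemble listed ones, but are neither listed nor needed, are in the scene too. Leave any yellow look-alike of the disc alone.

How it is judged (in metres and radians):
At the end, for the whole second after the job is handed in: The loose disc lies flat (within 0.06 rad) and at rest in the empty recess: centre within 2.5 mm of the recess centre and within 1.5 mm of its fully seated height; the two stored discs are within 5 mm, and meter, bottle and loupe within 20 mm, of where they started ((horizontal distance between disc_center and recess0 below 0.0025 m or horizontal distance between disc_center and recess1 below 0.0025 m or horizontal distance between disc_center and recess2 below 0.0025 m) and z of disc_center in the frame of holder below 0.0185 m and angle between the z axis of disc and the z axis of holder, either way round below 0.06 rad and linear speed of disc below 0.01 m/s and distance of each of stored_a_center, stored_b_center from where it was at the start of the episode below 0.005 m and distance of each of meter, bottle, loupe from where it was at the start of the episode below 0.02 m); the robot touches nothing.
It fails at once if the disc is lifted: its centre rises more than 5 mm above where it lies on the block (z of disc_center in the frame of holder above 0.032 m).
It fails at once if the disc is pushed off the block (z of disc_center in the frame of holder below 0.0125 m).
It fails at once if a stored disc is pushed or lifted out of its recess (moves more than 6 mm) (distance of any of stored_a_center, stored_b_center from where it was at the start of the episode above 0.006 m).
It fails at once if the meter, the bottle or the loupe is moved more than 20 mm or tipped over (distance of any of meter, bottle, loupe from where it was at the start of the episode above 0.02 m or angle between any of bottle, loupe's own z axis and vertical above 0.5 rad).
It also fails if it takes over 54 s, if anything falls off the work surface, if the arm or the gripper's body presses on something with over 40 N, if the wrist force passes 120 N, or if a joint passes its speed limit or range.

ROBOT

A 6-joint arm with a two-finger parallel gripper is mounted at the origin on the work surface. World frame = base frame: x ahead of the robot, y to its left, z up, the work surface at z = 0. Lengths are in m, angles in degrees, forces in N, time in s.
With the tool pointing down it reaches from about 0.3 to 0.75 m from the base axis. Payload 8.5 kg.
Tool frame: the origin (TCP) lies at the very end of the fingers, on their centre line; the grasp point (between the pads) lies 19 mm behind it; z points along the fingers, y is the line along which they close (so a half turn about z gives the same grasp; the last joint's range is limited). The gripper opens to 85 mm and grips with 20 to 120 N. Pads are 22 mm wide; open, the fingers measure 114 mm over their backs; the gripper's body (76 mm by 85 mm) begins 54 mm behind the grasp point. The pads swing forward as they close: fully open they stand 13 mm farther back than shut.
Start: joints at [52.294, 21.807, 74.336, -0, 83.858, -12.336], TCP at [0.236, 0.497, 0.231] pointing down, gripper open.
Joint ranges: [-178.18, 178.18], [-50.72, 133.34], [12.68, 142.11], [-81.47, 261.47], [9.98, 163.14], [-165.26, 165.26]. Speed limits (degrees/s): [136.94, 136.94, 180, 180, 180, 180].

INTERFACE

Orientations are given as a 3x3 rotation matrix whose columns are the frame's x, y, z axes.
In Python, from rig import env, optics, spotter gives the robot as it stands.
- The arm moves only by the shell command python3 -m crank 'ROWS' [FORCE]. ROWS is JSON, one flat list of numbers, 5 for each row, row after row: the finger opening in cm, from 0 to 8.54, then the shift along the tool's x, y, z in cm, then the turn about the tool's z in rad. A call has exactly 8 rows; each row shifts and turns the commanded pose from where the row before left it, along the tool's axes as they then stand; what a row does not reach is not made up. A row lasts 1/12 s, in which the tool goes at most 41.7 mm and 7.16 degrees, less where a joint would pass 70% of its speed; a pose out of reach is approached as far as the arm can. A call is refused whole if a number of a shift passes 4.17 or a number of a turn 0.125, either way. A call with a gripper value outside its range is refused whole. The fingers move at their own pace and stop on an object; FORCE is the grip in N (left out, the last holds). Time passes only in rows, so rows that do not move let the fingers close, or fill a call up. It gives the time, the measured TCP pose, the force, the opening and the grip force at its end, in the units of the state.
- env.observe(): the state, without advancing time (a new reading comes with each control period).
- optics.get_image(name): name is "scene" or "top"; returns a dict with "color" (400x640x3 uint8, red, green, blue), "intrinsics" (3x3 intrinsics, pixels), "distortion" ([k1, k2, p1, p2, k3] as OpenCV has them; the pictures are not rectified), "pose" (4x4, takes a point from camera to world coordinates). Camera axes: x right, y up, looking along -z (the intrinsics and any distortion apply to the point x, -y, -z); pixel columns grow to the right and rows downward; lengths in m; the calibration is good to about 2 mm. A picture is of the moment at which its call begins. There is no depth.
- env.close_job(): hands the job in; it is judged then, once.
Trained networks look in a picture, given as the dict that the camera call returned (one of the last four; its "shot" number tells which), for a name from the list of things; names that differ only in an ending like _2 or _b are one class to them, and where a whole thing is asked for, a point or a joint stands for the part that bears it (a point fixed in the world has none). Each returns a list of dicts, best first, with "score" (0 to 1); they miss things now and then, are a little off and sometimes report something else, mostly with a low value. They report only what shows in the picture. A call takes as long as a camera call. They do not tell look-alikes from the thing itself.
- spotter.look_for(picture, query): "at" ([column, row] as shares, 0 to 1, of the picture: columns of its width, rows of its height, amid what is visible of it).
The state is a dict: "time_s": time; "q": joint angles; "qvel": joint speeds; "joint_efforts": joint torques, N m; "position": TCP position; "tool_rot": TCP orientation; "ft_force": force on the tool from outside, world axes, zero at the start; "wrist_torque": the same for the moment, N m; "grip_width": finger opening in m; "gripper_force": force on a finger pad.
Only numpy, scipy, OpenCV 4.12 (cv2) and the standard library are available. Lean on these libraries where they do the work, as an engineer would, in place of code of your own. Each camera call takes 0.05 s, during which the arm holds its last target. There are 200 camera calls.

## Working session

There is one attempt and no reset: what is moved stays moved. The work goes in short steps, Python scripts to look and compute and a shell command to move; the robot and the scene stay as the last step left them, time stands still between calls to the robot, and variables do not carry over. Pictures are saved under pics/ and viewed, at most 10 in all, crops included, and the job is handed in when it is done.

```bash
ls; mkdir -p pics
cat > h.py <<'E'
import numpy as np, cv2
from rig import env, optics, spotter
def pix2world(p,uv,z):
    u=cv2.undistortPoints(np.array(uv,float).reshape(-1,1,2),np.array(p["intrinsics"]),np.array(p["distortion"])).reshape(-1,2)
    T=np.array(p["pose"]); out=[]
    for x,y in u:
        d=T[:3,:3]@np.array([x,-y,-1]); o=T[:3,3]; out.append(o+d*(z-o[2])/d[2])
    return np.array(out)
def world2pix(p,X):
    T=np.array(p["pose"]); c=(np.atleast_2d(X)-T[:3,3])@T[:3,:3]; c=c*[1,-1,-1]
    return cv2.projectPoints(c.reshape(-1,1,3),np.zeros(3),np.zeros(3),np.array(p["intrinsics"]),np.array(p["distortion"]))[0].reshape(-1,2)
def save(p,n): cv2.imwrite(f"pics/{n}.png",p["color"][:,:,::-1])
E
python3 - <<'E'
from h import *
for n in ["top","scene"]:
    p=optics.get_image(n); save(p,n+"0"); print(n,np.round(p["pose"],3).tolist())
    for q,z in [("disc_center",.027),("stored_a_center",.022),("recess0",.022),("holder",.011),("meter",.03),("bottle",.045),("loupe",.02)]:
        for r in spotter.look_for(p,q)[:5]:
            uv=np.array(r["at"])*[640,400]; print(q,round(r["score"],2),uv.round(),pix2world(p,uv,z)[0].round(4))
s=env.observe(); print(s)
E
```

```text
pics
top [[0.006, 0.994, -0.108, 0.431], [-1.0, 0.007, 0.0, 0.063], [0.001, 0.108, 0.994, 0.807], [0.0, 0.0, 0.0, 1.0]]
disc_center 0.76 [362. 200.] [ 0.5135 -0.0257  0.027 ]
disc_center 0.76 [386. 285.] [ 0.3423 -0.0722  0.027 ]
disc_center 0.72 [301. 225.] [0.4623 0.0992 0.027 ]
disc_center 0.61 [339. 268.] [0.376  0.0225 0.027 ]
stored_a_center 0.5 [372. 176.] [ 0.5634 -0.0472  0.022 ]
recess0 0.58 [400. 197.] [ 0.5216 -0.1037  0.022 ]
meter 0.7 [501. 208.] [ 0.4987 -0.3068  0.03  ]
meter 0.23 [401. 182.] [ 0.551  -0.1059  0.03  ]
bottle 0.98 [303. 143.] [0.6279 0.0972 0.045 ]
bottle 0.64 [401. 199.] [ 0.5136 -0.1007  0.045 ]
loupe 0.54 [288. 188.] [0.5379 0.1272 0.02  ]
scene [[0.099, -0.781, 0.616, 0.972], [0.995, 0.068, -0.074, -0.01], [0.015, 0.621, 0.784, 0.607], [0.0, 0.0, 0.0, 1.0]]
disc_center 0.81 [287. 199.] [ 0.5189 -0.0227  0.027 ]
disc_center 0.79 [306. 151.] [0.3877 0.0255 0.027 ]
disc_center 0.66 [344. 179.] [0.4759 0.096  0.027 ]
disc_center 0.51 [261. 150.] [ 0.3775 -0.0731  0.027 ]
disc_center 0.51 [246. 212.] [ 0.5415 -0.1019  0.027 ]
stored_a_center 0.61 [277. 
[... 382 characters left out ...]
8569769e+01, -1.23350128e+01]), 'qvel': array([ 0.01533645, -0.01532551,  0.0583092 , -0.11689141,  0.02506303,
       -0.02427703]), 'joint_efforts': array([ 1.06432086e-03, -4.48296261e+01, -2.31458884e+01, -7.38717836e-05,
        4.90304828e-04,  1.25367936e-05]), 'position': array([0.2356605 , 0.49692661, 0.23135096]), 'tool_rot': array([[-9.03539284e-01,  4.28505263e-01,  4.51495557e-05],
       [ 4.28505265e-01,  9.03539283e-01,  4.07829420e-05],
       [-2.33186919e-05,  5.61958125e-05, -9.99999998e-01]]), 'ft_force': array([ 0.10090187, -0.95456722,  0.85779409]), 'wrist_torque': array([-0.01659496, -0.01088679, -0.01524302]), 'gripper_force': 0.0, 'grip_width': 0.08564805754009845}
```

Run:
```python
import cv2
a=cv2.imread("pics/top0.png")[120:310,260:470]; cv2.imwrite("pics/topc.png",cv2.resize(a,None,fx=3,fy=3,interpolation=cv2.INTER_CUBIC)[:570,:630])
```

```text
(no output)
```

View pics/topc.png

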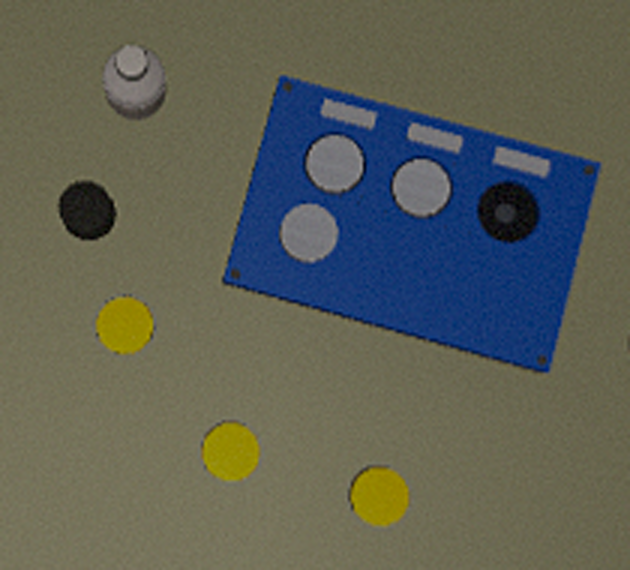

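View pics/scene0.png

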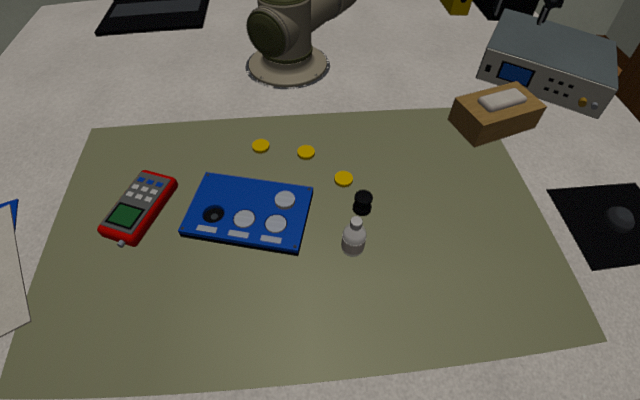

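The top crop shows three grey discs on the blue block. The disc at crop (309,233), about (363,198) in the full picture, lies on the robot-side strip, so it is the loose one. The discs at (335,163) and (421,187) sit in the recess row and are the stored ones. The dark recess with a pin at (509,211), at the -y end, is the empty one, recess0. The three yellow discs on the bench are look-alikes to leave alone.

```bash
cat >> h.py <<'E'
from scipy.optimize import least_squares
def holder_pose(p):
    c=p["color"]; hsv=cv2.cvtColor(c,cv2.COLOR_RGB2HSV)
    m=((hsv[...,0]>100)&(hsv[...,0]<130)&(hsv[...,1]>120)).astype(np.uint8)
    n,l,st,ce=cv2.connectedComponentsWithStats(m); i=1+np.argmax(st[1:,4]) 
    cnt=cv2.findContours((l==i).astype(np.uint8),cv2.RETR_EXTERNAL,cv2.CHAIN_APPROX_NONE)[0]
    cnt=max(cnt,key=cv2.contourArea).reshape(-1,2).astype(float)
    W=pix2world(p,cnt,.022)[:,:2]
    return W
def white(p,box,H=None):
    c=p["color"].astype(int); 
    hsv=cv2.cvtColor(p["color"],cv2.COLOR_RGB2HSV)
    m=((hsv[...,1]<60)&(hsv[...,2]>90)).astype(np.uint8)
    k=np.zeros_like(m);k[box[1]:box[3],box[0]:box[2]]=1
    n,l,st,ce=cv2.connectedComponentsWithStats(m*k)
    return [(ce[i],st[i,4]) for i in range(1,n) if st[i,4]>60]
E
python3 - <<'E'
from h import *
P={n:optics.get_image(n) for n in ["top","scene"]}
for n,box in [("top",(330,150,460,245)),("scene",(180,170,315,250))]:
    p=P[n]; W=holder_pose(p).astype(np.float32)
    (c,sz,a)=cv2.minAreaRect(W); b=cv2.boxPoints((c,sz,a)); print(n,"rect",np.round(c,4),np.round(sz,4),round(a,2)); 
    yaw=np.deg2rad(a if sz[0]<sz[1] else a-90); print("yaw",np.rad2deg(yaw))
    R=np.array([[np.cos(yaw),-np.sin(yaw)],[np.sin(yaw),np.cos(yaw)]])
    for ce,ar in white(p,box):
        for z in (.022,.032):
            w=pix2world(p,ce,z)[0][:2]; print(ce.round(1),ar,z,w.round(4),"holder mm",(R.T@(w-c)*1000).round(1))
    hsv=cv2.cvtColor(p["color"],cv2.COLOR_RGB2HSV)
    m=(hsv[...,2]<60).astype(np.uint8); k=np.zeros_like(m);k[box[1]:box[3],box[0]:box[2]]=1
    q=cv2.connectedComponentsWithStats(m*k)
    for i in range(1,q[0]):
        if q[2][i,4]>60: w=pix2world(p,q[3][i],.022)[0][:2]; print("dark",q[3][i].round(1),q[2][i,4],w.round(4),(R.T@(w-c)*1000).round(1))
E
```

```text
top rect [ 0.5277 -0.0977] [0.2292 0.1512] 74.59
yaw -15.411376953125
[375.6 157.5] 95 0.022 [ 0.6035 -0.0544] holder mm [61.6 61.9]
[375.6 157.5] 95 0.032 [ 0.6013 -0.0529] holder mm [59.  62.7]
[404.6 165.3] 100 0.022 [ 0.5871 -0.1146] holder mm [61.8 -0.5]
[404.6 165.3] 100 0.032 [ 0.5851 -0.1124] holder mm [59.3  1.1]
[371.2 174. ] 280 0.022 [ 0.5684 -0.0449] holder mm [25.2 61.7]
[371.2 174. ] 280 0.032 [ 0.5666 -0.0436] holder mm [23.2 62.5]
[433.5 173.3] 102 0.022 [ 0.5706 -0.1744] holder mm [ 61.7 -62.5]
[433.5 173.3] 102 0.032 [ 0.5688 -0.1713] holder mm [ 59.2 -60.1]
[400. 182.] 278 0.022 [ 0.552  -0.1045] holder mm [25.2 -0.1]
[400. 182.] 278 0.032 [ 0.5504 -0.1024] holder mm [23.2  1.5]
[362.6 197.1] 283 0.022 [ 0.52   -0.0269] holder mm [-26.2  66.2]
[362.6 197.1] 283 0.032 [ 0.5188 -0.0258] holder mm [-27.6  67. ]
[347.6 232. ] 435 0.022 [0.4479 0.0042] holder mm [-104.   77.]
[347.6 232. ] 435 0.032 [0.4477 0.0049] holder mm [-104.4   77.7]
[381. 236.] 77 0.022 [ 0.4402 -0.064 ] holder mm [-93.3   9.3]
[381. 236.] 77 0.032 [ 0.4401 -0.0623] holder mm [-93.9  10.8]
dark
[... 893 characters left out ...]
der mm [26.9 63.7]
[206.3 228.4] 106 0.022 [ 0.5704 -0.1755] holder mm [ 55.6 -63. ]
[206.3 228.4] 106 0.032 [ 0.5773 -0.1726] holder mm [ 61.5 -58.5]
[238.  233.5] 104 0.022 [ 0.5868 -0.1158] holder mm [55.6 -1.1]
[238.  233.5] 104 0.032 [ 0.5934 -0.114 ] holder mm [61.4  2.4]
[270.5 238.7] 108 0.022 [ 0.6033 -0.0562] holder mm [55.6 60.7]
[270.5 238.7] 108 0.032 [ 0.6096 -0.0554] holder mm [61.5 63.1]
[206.3 245.4] 451 0.022 [ 0.6075 -0.1724] holder mm [ 90.6 -50.2]
[206.3 245.4] 451 0.032 [ 0.6138 -0.1697] holder mm [ 95.9 -45.9]
dark [305.4 221. ] 80 [0.5697 0.0102] [  5.5 115.8]
dark [212.9 213.8] 278 [ 0.5377 -0.1656] [ 21.5 -62.2]
dark [226.2 241.5] 458 [ 0.6024 -0.1366] [ 76.1 -17.1]
```

Both cameras agree. The holder centre is about (0.5284, -0.0988) with yaw -15.4°. In the holder frame the loose disc is at (-28, 67) mm and the empty recess0 is at (25, -62). I will push in two legs with the two fingertips as a cradle, opening 2.5 cm and pushing along the tool's -x: first along holder -y, then along holder +x.

```bash
python3 -m crank '[2.5,-2.96,-1.946,0.5,0, 2.5,-2.96,-1.946,0.5,0, 2.5,-2.96,-1.946,0.5,0, 2.5,-2.96,-1.946,0.5,0, 2.5,-2.96,-1.946,0.5,0, 2.5,-2.96,-1.946,0.5,0, 2.5,-2.96,-1.946,0.5,0, 2.5,-2.96,-1.946,0.5,0]' 20 
python3 -m crank '[2.5,-2.96,-1.946,0.5,0, 2.5,-2.96,-1.946,0.5,0, 2.5,-2.96,-1.946,0.5,0, 2.5,-2.96,-1.946,0.5,0, 2.5,-2.96,-1.946,0.5,0, 2.5,-2.96,-1.946,0.5,0, 2.5,-2.96,-1.946,0.5,0, 2.5,-2.96,-1.946,0.5,0]'
python3 -m crank '[2.5,0,0,0,0.1164, 2.5,0,0,0,0.1164, 2.5,0,0,0,0.1164, 2.5,0,0,0,0.1164, 2.5,0,0,0,0.1164, 2.5,0,0,0,0.1164, 2.5,0,0,0,0.1164, 2.5,0,0,0,0.1164]'
python3 -m crank '[2.5,0,0,0,0.1164, 2.5,0,0,0,0.1164, 2.5,0,0,0,0.1164, 2.5,0,0,0,0.1164, 2.5,0,0,0,0, 2.5,0,0,0,0, 2.5,0,0,0,0, 2.5,0,0,0,0]'
```

```text
time_s: 1.57
position: [0.3835, 0.2533, 0.1913]
tool_rot: [[-0.904, 0.428, 0.001], [0.428, 0.904, 0.0], [-0.0, 0.0, -1.0]]
ft_force: [0.8, 0.1, 0.6]
grip_width: 0.0251
gripper_force: 0.0
time_s: 2.23
position: [0.5309, 0.0109, 0.1512]
tool_rot: [[-0.903, 0.429, 0.0], [0.429, 0.903, -0.0], [-0.0, 0.0, -1.0]]
ft_force: [0.9, 0.2, 0.4]
grip_width: 0.0251
gripper_force: 0.0
time_s: 2.9
position: [0.5302, 0.0127, 0.1513]
tool_rot: [[-0.19, 0.982, 0.0], [0.982, 0.19, -0.0], [-0.0, 0.0, -1.0]]
ft_force: [0.5, 0.5, 0.7]
grip_width: 0.025
gripper_force: 0.0
time_s: 3.57
position: [0.5302, 0.0127, 0.1513]
tool_rot: [[0.263, 0.965, 0.0], [0.965, -0.263, -0.0], [-0.0, 0.0, -1.0]]
ft_force: [0.3, -0.1, -0.5]
grip_width: 0.025
gripper_force: 0.0
```

```bash
python3 -m crank '[2.5,0,0,3,0, 2.5,0,0,3,0, 2.5,0,0,3,0, 2.5,0,0,2,0, 2.5,0,0,1,0, 2.5,0,0,0.4,0, 2.5,0,0,0,0, 2.5,0,0,0,0]'
python3 - <<'E'
from h import *
p=optics.get_image("scene"); a=p["color"][130:260,160:400,::-1]
cv2.imwrite("pics/s1.png",cv2.resize(a,None,fx=3.3,fy=3.3,interpolation=cv2.INTER_CUBIC))
E
```

```text
time_s: 4.23
position: [0.5308, 0.0126, 0.0283]
tool_rot: [[0.265, 0.964, 0.002], [0.964, -0.265, -0.0], [0.0, 0.002, -1.0]]
ft_force: [0.9, -0.1, 1.0]
grip_width: 0.0247
gripper_force: 0.0
```

View pics/s1.png

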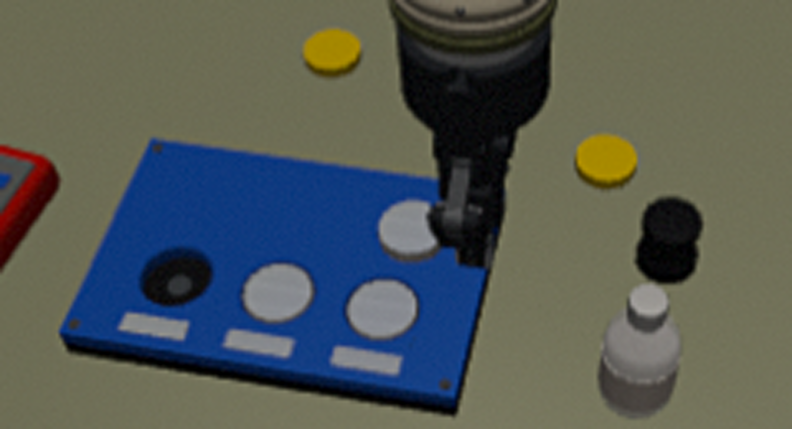

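The crop shows the fingertips on the +y side of the loose disc (crop 410,228), above the block and clear of the other things. Next I lower them to find the block's top.

```bash
python3 -m crank '[2.5,0,0,0.05,0, 2.5,0,0,0.05,0, 2.5,0,0,0.05,0, 2.5,0,0,0.05,0, 2.5,0,0,0,0, 2.5,0,0,0,0, 2.5,0,0,0,0, 2.5,0,0,0,0]'
```

```text
time_s: 4.95
position: [0.5302, 0.0127, 0.0253]
tool_rot: [[0.266, 0.964, -0.0], [0.964, -0.266, -0.0], [-0.0, -0.0, -1.0]]
ft_force: [0.7, -0.4, -0.4]
grip_width: 0.0252
gripper_force: 0.0
```

```bash
python3 -m crank '[2.5,0,0,0.05,0, 2.5,0,0,0.05,0, 2.5,0,0,0.05,0, 2.5,0,0,0.05,0, 2.5,0,0,0,0, 2.5,0,0,0,0, 2.5,0,0,0,0, 2.5,0,0,0,0]'
```

```text
time_s: 5.62
position: [0.5302, 0.0127, 0.0233]
tool_rot: [[0.266, 0.964, 0.0], [0.964, -0.266, -0.0], [0.0, 0.0, -1.0]]
ft_force: [0.4, 0.7, 1.2]
grip_width: 0.0249
gripper_force: 0.0
```

```bash
python3 -m crank '[2.5,-0.3,0,0,0, 2.5,-0.4,0,0,0, 2.5,-0.4,0,0,0, 2.5,-0.4,0,0,0, 2.5,-0.5,0,0,0, 2.5,-0.5,0,0,0, 2.5,-0.5,0,0,0, 2.5,-0.5,0,0,0]'
python3 -m crank '[2.5,-0.5,0,0,0, 2.5,-0.5,0,0,0, 2.5,-0.5,0,0,0, 2.5,-0.5,0,0,0, 2.5,-0.5,0,0,0, 2.5,-0.4,0,0,0, 2.5,-0.3,0,0,0, 2.5,-0.2,0,0,0]'
cat >> h.py <<'E'
C=np.array([.5284,-.0988]);a_=np.deg2rad(-15.4);R_=np.array([[np.cos(a_),-np.sin(a_)],[np.sin(a_),np.cos(a_)]])
def hold(w): return (R_.T@(np.array(w)[:2]-C)*1000).round(1)
def rep(n="scene",crop=None):
    p=optics.get_image(n); box={"scene":(175,165,320,255),"top":(330,150,470,260)}[n]
    for ce,ar in white(p,box):
        print(n,ce.round(1),ar,"top at z.032:",hold(pix2world(p,ce,.032)[0])," z.022:",hold(pix2world(p,ce,.022)[0]))
    print("tcp",hold(env.observe()["position"])); 
    if crop: 
        b=box; cv2.imwrite(f"pics/{crop}.png",cv2.resize(p["color"][b[1]-20:b[3],b[0]:b[2],::-1],None,fx=4,fy=4,interpolation=cv2.INTER_CUBIC))
E
python3 -c "
from h import *
rep('scene','s2')"
```

```text
time_s: 6.28
position: [0.5207, -0.0216, 0.0233]
tool_rot: [[0.266, 0.964, 0.0], [0.964, -0.266, -0.0], [0.0, 0.0, -1.0]]
ft_force: [0.1, -0.2, 0.0]
grip_width: 0.0248
gripper_force: 0.1
time_s: 6.95
position: [0.5118, -0.0542, 0.0233]
tool_rot: [[0.266, 0.964, -0.0], [0.964, -0.266, -0.0], [-0.0, 0.0, -1.0]]
ft_force: [0.5, -0.1, -0.3]
grip_width: 0.0248
gripper_force: 0.1
scene [198.4 181.1] 1075 top at z.032: [ -39.1 -114.5]  z.022: [ -46.8 -120. ]
scene [307.3 204.3] 1496 top at z.032: [-21.2 113.7]  z.022: [-28.6 112.1]
scene [243.7 218.2] 288 top at z.032: [32.3  3. ]  z.022: [25.8 -0.4]
scene [275.4 223.3] 297 top at z.032: [32.6 64. ]  z.022: [26.1 61.6]
scene [206.3 228.4] 106 top at z.032: [ 66.7 -58.2]  z.022: [ 60.9 -62.8]
scene [238.  233.5] 104 top at z.032: [66.7  2.6]  z.022: [60.8 -0.9]
scene [212.7 248.2] 1037 top at z.032: [104.5 -32.3]  z.022: [ 99.3 -36.4]
scene [270.5 238.7] 108 top at z.032: [66.8 63.4]  z.022: [60.9 61. ]
tcp [-27.9  38.4]
```

View pics/s2.png

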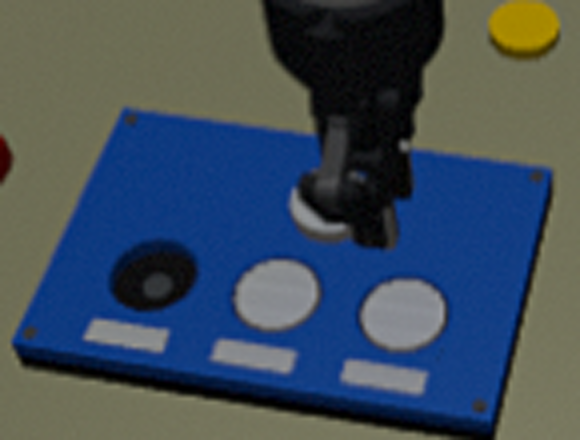

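The disc (crop 320,210) is cradled between the fingertips and moving along the strip. I continue to y = -62.

```bash
python3 -m crank '[2.5,-0.3,0,0,0, 2.5,-0.5,0,0,0, 2.5,-0.5,0,0,0, 2.5,-0.5,0,0,0, 2.5,-0.5,0,0,0, 2.5,-0.5,0,0,0, 2.5,-0.5,0,0,0, 2.5,-0.5,0,0,0]'
python3 -m crank '[2.5,-0.5,0,0,0, 2.5,-0.5,0,0,0, 2.5,-0.5,0,0,0, 2.5,-0.5,0,0,0, 2.5,-0.5,0,0,0, 2.5,-0.5,0,0,0, 2.5,-0.3,0,0,0, 2.5,-0.2,0,0,0]'
python3 -m crank '[2.5,0,0,0,0, 2.5,0.5,0,0,0, 2.5,1,0,0,0, 2.5,1,0,0,0, 2.5,1,0,0,0, 2.5,0.5,0,0,0, 2.5,0,0,-2,0, 2.5,0,0,-3,0]'
python3 -c "
from h import *
rep('top');rep('scene','s3')"
```

```text
time_s: 7.67
position: [0.5016, -0.091, 0.0233]
tool_rot: [[0.266, 0.964, -0.0], [0.964, -0.266, -0.0], [-0.0, 0.0, -1.0]]
ft_force: [-0.9, 0.6, -0.5]
grip_width: 0.0248
gripper_force: 0.1
time_s: 8.33
position: [0.4924, -0.1247, 0.0233]
tool_rot: [[0.266, 0.964, 0.0], [0.964, -0.266, -0.0], [-0.0, 0.0, -1.0]]
ft_force: [0.7, -0.4, -0.4]
grip_width: 0.0251
gripper_force: 0.1
time_s: 9.0
position: [0.5019, -0.0841, 0.0719]
tool_rot: [[0.264, 0.964, -0.005], [0.964, -0.264, 0.002], [0.001, -0.006, -1.0]]
ft_force: [0.5, -1.0, 0.3]
grip_width: 0.0251
gripper_force: 0.0
top [375.1 157.3] 93 top at z.032: [58.2 64.6]  z.022: [60.8 63.7]
top [425.6 187.3] 1128 top at z.032: [ 25.7 -50.8]  z.022: [ 27.8 -53.1]
top [370.5 173.8] 258 top at z.032: [22.2 64.8]  z.022: [24.3 64. ]
top [344.  239.5] 546 top at z.032: [-122.    81.6]  z.022: [-121.8   80.9]
top [383.2 229. ] 236 top at z.032: [-80.   11.1]  z.022: [-79.3   9.5]
tcp [-26.2   6.8]
scene [188.1 184.7] 852 top at z.032: [ -26.4 -131.9]  z.022: [ -33.9 -137.7]
scene [302.2 199.9] 1714 top at z.032: [-30.  101.9]  z.022: [-37.5 100.1]
scene [221.6 189.6] 242 top at z.032: [-26.3 -60.7]  z.022: [-33.8 -65.2]
scene [243.8 218.3] 288 top at z.032: [32.3  3.1]  z.022: [25.9 -0.4]
scene [275.4 223.3] 297 top at z.032: [32.6 64. ]  z.022: [26.1 61.6]
scene [206.3 228.4] 106 top at z.032: [ 66.7 -58.2]  z.022: [ 60.9 -62.8]
scene [212.4 248.1] 1029 top at z.032: [104.5 -33. ]  z.022: [ 99.3 -37.1]
scene [238.  233.5] 105 top at z.032: [66.7  2.6]  z.022: [60.9 -0.9]
scene [270.5 238.7] 108 top at z.032: [66.8 63.4]  z.022: [60.9 61. ]
tcp [-26.1   6.6]
```

View pics/s3.png

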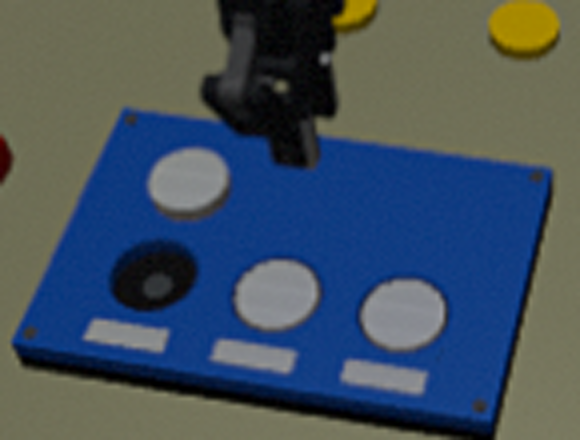

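The disc now lies at holder (-27.5, -60.5), as predicted from the cradle geometry, and the stored discs have not moved. I reposition behind it on the line y = -62 and turn 90°.

```bash
python3 -m crank '[2.5,-1.7,-0.9,0,0, 2.5,-1.7,-0.9,0,0, 2.5,-1.7,-0.9,0,0, 2.5,-1.7,-0.9,0,0, 2.5,0,0,0,-0.1208, 2.5,0,0,0,-0.1208, 2.5,0,0,0,-0.1208, 2.5,0,0,0,-0.1208]'
python3 -m crank '[2.5,0,0,0,-0.1208, 2.5,0,0,0,-0.1208, 2.5,0,0,0,-0.1208, 2.5,0,0,0,-0.1208, 2.5,0,0,0,-0.1208, 2.5,0,0,0,-0.1208, 2.5,0,0,0,-0.1208, 2.5,0,0,0,-0.1208]'
python3 -m crank '[2.5,0,0,0,-0.1208, 2.5,0,0,0,0, 2.5,0,0,0,0, 2.5,0,0,0,0, 2.5,0,0,0,0, 2.5,0,0,0,0, 2.5,0,0,0,0, 2.5,0,0,0,0]'
python3 -c "
from h import *
s=env.observe();print(hold(s['position']),np.rad2deg(np.arctan2(s['tool_rot'][1,0],s['tool_rot'][0,0])))"
```

```text
time_s: 9.77
position: [0.4502, -0.1412, 0.073]
tool_rot: [[-0.219, 0.976, -0.0], [0.976, 0.219, 0.0], [0.0, -0.0, -1.0]]
ft_force: [0.2, -0.6, -0.1]
grip_width: 0.0246
gripper_force: 0.0
time_s: 10.43
position: [0.4503, -0.1411, 0.073]
tool_rot: [[-0.927, 0.374, -0.0], [0.374, 0.927, 0.0], [0.0, 0.0, -1.0]]
ft_force: [-0.2, -0.3, 0.3]
grip_width: 0.0248
gripper_force: 0.0
time_s: 11.1
position: [0.4503, -0.1417, 0.0733]
tool_rot: [[-0.964, 0.267, 0.0], [0.267, 0.964, -0.0], [-0.0, -0.0, -1.0]]
ft_force: [-0.5, 0.4, -0.4]
grip_width: 0.0252
gripper_force: 0.0
[-63.9 -62.1] 164.53813643953129
```

```bash
python3 -m crank '[2.5,0,0,1,0, 2.5,0,0,1.5,0, 2.5,0,0,1.5,0, 2.5,0,0,0.6,0, 2.5,0,0,0.4,0, 2.5,0,0,0,0, 2.5,0,0,0,0, 2.5,0,0,0,0]'
python3 -m crank '[2.5,-0.3,0,0,0, 2.5,-0.5,0,0,0, 2.5,-0.5,0,0,0, 2.5,-0.5,0,0,0, 2.5,-0.5,0,0,0, 2.5,-0.5,0,0,0, 2.5,-0.4,0,0,0, 2.5,-0.3,0,0,0]'
python3 -c "
from h import *
rep('scene','s4')"
```

```text
time_s: 11.77
position: [0.4506, -0.1418, 0.0239]
tool_rot: [[-0.964, 0.266, 0.001], [0.266, 0.964, -0.001], [-0.001, -0.0, -1.0]]
ft_force: [-0.2, -1.0, 0.3]
grip_width: 0.0251
gripper_force: 0.0
time_s: 12.43
position: [0.4846, -0.1511, 0.0233]
tool_rot: [[-0.964, 0.266, 0.0], [0.266, 0.964, -0.0], [-0.0, -0.0, -1.0]]
ft_force: [-0.5, -0.2, 0.9]
grip_width: 0.0247
gripper_force: 0.3
scene [182.6 192.4] 665 top at z.032: [  -5.6 -135. ]  z.022: [ -12.7 -140.9]
scene [298.3 197.2] 1891 top at z.032: [-35.2  93.1]  z.022: [-42.8  91.2]
scene [217.  199.5] 258 top at z.032: [ -0.9 -61.3]  z.022: [ -7.9 -65.9]
scene [243.8 218.3] 292 top at z.032: [32.5  3.3]  z.022: [26.  -0.2]
scene [275.4 223.3] 298 top at z.032: [32.6 64. ]  z.022: [26.2 61.6]
scene [206.3 228.4] 106 top at z.032: [ 66.7 -58.2]  z.022: [ 60.9 -62.8]
scene [238.  233.5] 104 top at z.032: [66.7  2.6]  z.022: [60.8 -0.9]
scene [212.4 248.2] 1049 top at z.032: [104.5 -32.9]  z.022: [ 99.3 -37. ]
scene [270.5 238.7] 108 top at z.032: [66.8 63.4]  z.022: [60.9 61. ]
tcp [-28.  -62.1]
```

View pics/s4.png

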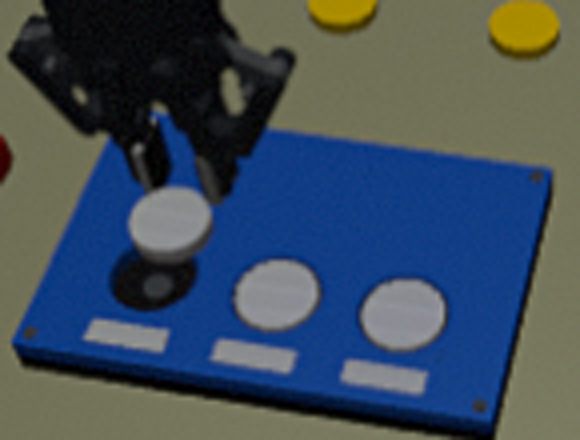

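The disc (crop 172,222) is cradled and lined up with the recess (155,283), with its leading edge over the rim. I push on slowly.

```bash
python3 -m crank '[2.5,-0.2,0,0,0, 2.5,-0.3,0,0,0, 2.5,-0.3,0,0,0, 2.5,-0.3,0,0,0, 2.5,-0.3,0,0,0, 2.5,-0.3,0,0,0, 2.5,-0.3,0,0,0, 2.5,-0.3,0,0,0]'
python3 -m crank '[2.5,-0.2,0,0,0, 2.5,-0.2,0,0,0, 2.5,0,0,0,0, 2.5,0,0,0,0, 2.5,0,0,0,0, 2.5,0,0,0,0, 2.5,0,0,0,0, 2.5,0,0,0,0]'
python3 -c "
from h import *
rep('scene','s5')"
```

```text
time_s: 13.15
position: [0.5065, -0.1571, 0.0233]
tool_rot: [[-0.964, 0.266, -0.0], [0.266, 0.964, 0.0], [0.0, 0.0, -1.0]]
ft_force: [-0.1, 0.0, 0.3]
grip_width: 0.0252
gripper_force: 0.1
time_s: 13.82
position: [0.51, -0.1581, 0.0234]
tool_rot: [[-0.964, 0.266, -0.0], [0.266, 0.964, 0.0], [0.0, 0.0, -1.0]]
ft_force: [0.1, -0.5, 0.3]
grip_width: 0.0251
gripper_force: 0.0
scene [296.6 196.2] 1979 top at z.032: [-36.8  89.5]  z.022: [-44.5  87.5]
scene [180.9 200.1] 391 top at z.032: [  13.3 -130.8]  z.022: [   6.5 -136.6]
scene [213.4 213.3] 275 top at z.032: [ 31.9 -56.9]  z.022: [ 25.4 -61.5]
scene [243.8 218.3] 293 top at z.032: [32.5  3.3]  z.022: [26.  -0.2]
scene [275.4 223.3] 300 top at z.032: [32.7 64. ]  z.022: [26.3 61.6]
scene [206.3 228.4] 106 top at z.032: [ 66.7 -58.2]  z.022: [ 60.9 -62.8]
scene [238.  233.5] 104 top at z.032: [66.7  2.6]  z.022: [60.8 -0.9]
scene [212.7 248.2] 1046 top at z.032: [104.4 -32.4]  z.022: [ 99.2 -36.5]
scene [270.5 238.7] 108 top at z.032: [66.8 63.4]  z.022: [60.9 61. ]
tcp [ -1.9 -62.1]
```

View pics/s5.png

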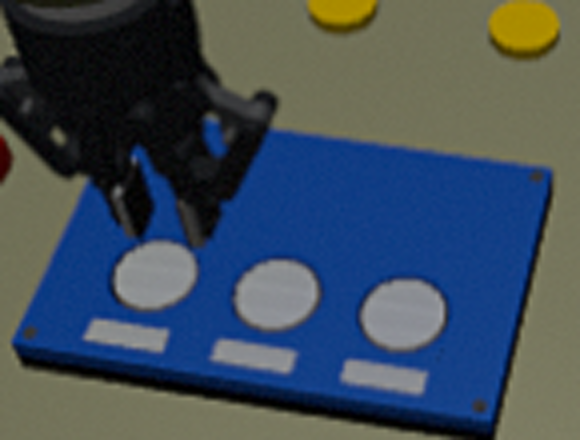

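The disc appears to have dropped in. It sits at (25.4, -61.5) and shows the same dark rim gap as the stored discs. I back off, lift, and check with both cameras.

```bash
python3 -m crank '[2.5,0.5,0,0,0, 2.5,1,0,0,0, 2.5,1.5,0,-1,0, 2.5,2,0,-2,0, 2.5,3,0,-3,0, 2.5,3,0,-3,0, 2.5,2,0,-3,0, 2.5,0,0,-2,0]'
python3 -m crank '[2.5,0,0,0,0, 2.5,0,0,0,0, 2.5,0,0,0,0, 2.5,0,0,0,0, 2.5,0,0,0,0, 2.5,0,0,0,0, 2.5,0,0,0,0, 2.5,0,0,0,0]'
python3 - <<'E'
from h import *
rep('scene','s6'); rep('top')
for n in ('scene','top'):
    p=optics.get_image(n); print(n,p["color"].shape)
    g=cv2.cvtColor(p["color"],cv2.COLOR_RGB2GRAY)
    for nm,y in (("r0",-62),("r1",0),("r2",62)):
        w=np.r_[C+R_@np.array([.025,y/1000]),.022]; u=world2pix(p,w)[0].round().astype(int); print(nm,u,g[u[1]-5:u[1]+6,u[0]-5:u[0]+6].mean().round(1))
E
```

```text
time_s: 14.53
position: [0.3826, -0.1223, 0.1642]
tool_rot: [[-0.964, 0.266, -0.0], [0.266, 0.964, -0.0], [0.0, -0.0, -1.0]]
ft_force: [0.6, -0.4, -0.1]
grip_width: 0.0251
gripper_force: 0.0
time_s: 15.2
position: [0.3858, -0.1238, 0.1619]
tool_rot: [[-0.964, 0.266, -0.001], [0.266, 0.964, 0.0], [0.001, 0.0, -1.0]]
ft_force: [0.5, 0.2, -0.0]
grip_width: 0.0249
gripper_force: 0.0
scene [262.2 193.4] 2745 top at z.032: [-31.6  21.5]  z.022: [-39.2  18.3]
scene [213.4 213.3] 272 top at z.032: [ 31.8 -56.9]  z.022: [ 25.3 -61.4]
scene [243.7 218.2] 285 top at z.032: [32.2  3.1]  z.022: [25.8 -0.4]
scene [275.4 223.2] 289 top at z.032: [32.3 63.9]  z.022: [25.9 61.5]
scene [206.3 228.4] 106 top at z.032: [ 66.7 -58.2]  z.022: [ 60.9 -62.8]
scene [238.  233.5] 104 top at z.032: [66.7  2.6]  z.022: [60.8 -0.9]
scene [212.7 248.2] 1021 top at z.032: [104.5 -32.4]  z.022: [ 99.3 -36.5]
scene [270.5 238.7] 108 top at z.032: [66.8 63.4]  z.022: [60.9 61. ]
tcp [-130.8  -62. ]
top [375.7 157.4] 97 top at z.032: [58.2 63.3]  z.022: [60.8 62.4]
top [404.6 165.3] 101 top at z.032: [58.4  1.9]  z.022: [60.9  0.2]
top [371.2 174. ] 281 top at z.032: [22.3 63.4]  z.022: [24.3 62.5]
top [433.5 173.3] 103 top at z.032: [ 58.3 -59.2]  z.022: [ 60.8 -61.6]
top [400. 182.] 282 top at z.032: [22.2  2.4]  z.022: [24.2  0.7]
top [428.7 190.1] 281 top at z.032: [ 21.9 -58.3]  z.022: [ 23.9 -60.7]
top [364.7 242.4] 1197 top at z.032: [-116.2   39.9]  z.022: [-115.9   38.8]
tcp [-130.8  -62. ]
scene (400, 640, 3)
r0 [213 213] 134.5
r1 [244 218] 134.7
r2 [276 223] 134.9
top (400, 640, 3)
r0 [429 190] 123.9
r1 [400 182] 123.7
r2 [372 174] 124.1
```

View pics/s6.png

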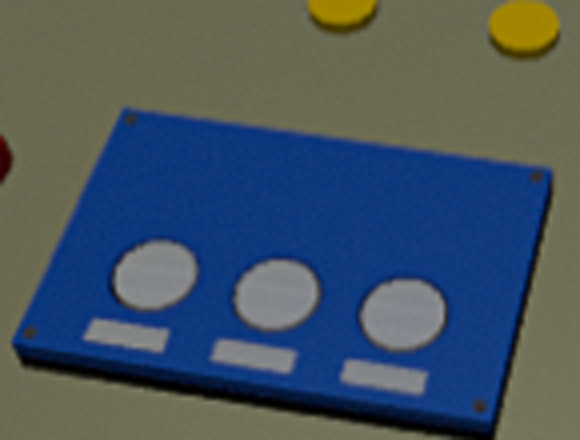

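All three discs look alike and level. In both cameras the pushed disc lines up with the row to under 1 mm at block-top height, so it is fully home. The robot is clear, so I hand in.

```bash
python3 -c "
from rig import env
print(env.close_job())"
```

```text
the job is handed in; nothing more can be done
None
```

The loose disc was pushed across the block into the empty recess (recess0, at the -y end) and lies flat, level with the other two. The stored discs did not move in the pictures, the arm kept well clear of the meter, bottle and loupe, and the job is handed in; no verdict was returned.

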